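# Set the strap gauge with the slack taken up

### The job

On the blue strap gauge, turn the red knob anticlockwise (seen from above) well past the brass mark, some 25 degrees or a little more beyond it, then bring it back clockwise until its white line points at the brass mark, so that the screw's slack is taken up, and let go. Leave the black knob of the green machine alone.

Things in the scene. Friction and masses are not known exactly. Their poses are not given: they have to be found in the camera images.
- strap_mark: Fixed black index disc (88 mm wide) with a brass tick, under the red knob of the blue strap gauge. Origin on the knob's vertical axis, on top of the gauge's round head (96 mm wide), 60 mm above the table; its -x axis points from the axis along the tick (32 to 54 mm out). At the start the knob stands 14 to 55 degrees clockwise of the tick.
- strap_nose (a point): Nose of the red knob: the white-lined end of its grip bar, 28 mm from the axis, 31 mm above strap_mark; knob's -x axis points from the axis to it (z up), so knob and mark have equal yaw when the line points at the tick. The bar is upright, centred on the axis, 56 mm long, 14 mm wide, free from 14 to 46 mm above strap_mark, on a 60 mm disc.
- strap_knob (a joint): Where the red knob stands in the slack between it and the screw, rad (not the knob's angle): +0.15 taken up clockwise, -0.15 taken up anticlockwise. After a change of direction the knob turns idly 0.30 rad (17 degrees) before it drives the screw and fence, at about 0.15 N m. The screw stays where it is left.
- crease_nose (a point): The nose of the black knob of the same shape on the green creasing machine, a bystander that must not be turned.

How it is judged (in metres and radians):
On the way:
1. The red knob has been turned anticlockwise at least 20 degrees past the brass mark, beyond its slack (y of strap_nose in the frame of strap_mark below -0.0096 m and value of joint strap_knob below -0.08 rad), for 0.1 s.
At the end, for the whole second after the job is handed in: The red knob's white line points at the brass mark within 11 degrees, the slack is taken up clockwise (strap_knob above +0.08 rad), and the knob is released and at rest (angle between the x axis of strap_nose and the x axis of strap_mark, either way round below 0.19 rad and value of joint strap_knob above 0.08 rad and velocity of joint strap_knob between -0.1 and 0.1 rad/s); the robot touches nothing.
It fails at once if The black knob of the green machine is turned (its nose moves more than 6 mm) (distance of crease_nose from where it was at the start of the episode above 0.006 m).
It also fails if it takes over 29 s, if anything falls off the work surface, if the arm or the gripper's body presses on something with over 40 N, if the wrist force passes 120 N, or if a joint passes its speed limit or range.

### The arm

A 6-joint arm with a two-finger parallel gripper is mounted at the origin on the work surface. World frame = base frame: x ahead of the robot, y to its left, z up, the work surface at z = 0. Lengths are in mm, angles in rad, forces in N, time in s.
With the tool pointing down it reaches from about 250 to 800 mm from the base axis. Payload 8.5 kg.
Tool frame: the origin (TCP) lies at the very end of the fingers, on their centre line; the grasp point (between the pads) lies behind it (ctrl.tcp_to_grasp is the z of the grasp point in the tool frame, in mm); z points along the fingers, x is the direction in which the jaws open and shut, and the axes are right-handed (so a half turn about z gives the same grasp; the last joint's range is limited). The gripper opens to 85 mm and grips with 20 to 120 N. Pads are 22 mm wide; open, the fingers measure 114 mm over their backs; the gripper's body (76 mm by 85 mm) begins 54 mm behind the grasp point. The pads swing forward as they close: fully open they stand 13 mm farther back than shut.
Start: joints at [1.138, 0.238, -0.013, 1.319, 0, 1.571], TCP at [220.172, 476.553, 231.276] pointing down, gripper open.
Joint ranges: [-2.66, 2.66], [-1.03, 1.9], [-1.14, 1.46], [-1.82, 2.27], [-1.45, 1.34], [-3.14, 3.14]. Speed limits (rad/s): [2.22, 2.22, 2.79, 3.14, 3.14, 3.14].

### API

Orientations are given as a rotation vector (axis times angle).
In Python, from bench import ctrl, eyes, job gives the robot as it stands.
- The arm moves only by the tool move_arm, never from a script. Its argument "steps" is a list of rows, each an object with "xyz": the shift along the tool's x, y, z in mm, a list of three; "rot": the turn, a rotation vector about the tool's x, y, z in degrees, a list of three; "grip": the closure in counts, from 0 (fully open) to 255 (shut). A call has 1 to 10 rows; each row is the pose to reach, as a shift and turn from the pose commanded when the call began, along the tool's axes at that moment; what a row does not reach only later rows make up. A row lasts 1/8 s, in which the tool goes at most 62.5 mm and 10.7 degrees, less where a joint would pass 70% of its speed; a pose out of reach is approached as far as the arm can. A call with a gripper value outside its range is refused whole. The fingers move at their own pace and stop on an object; the grip force is fixed at half the most. Time passes only in rows, so rows that repeat a pose let the fingers close. It gives the time, the measured TCP pose, the force and the opening at its end, in the units of the state.
- ctrl.sense(): the state, without advancing time (a new reading comes with each control period).
- eyes.grab_frame(name): name is "scene" or "top" or "wrist"; returns (picture, depth): 480x640x3 uint8, blue, green, red; 480x640 float32, mm along the optical axis (not along the pixel's ray), 0 where there is no reading.
- eyes.get_calibration(name): a dict with "fx", "fy", "cx", "cy" (pixels), "R" (3x3) and "t" (3): a world point X has camera coordinates R X + t. Camera axes: x right, y down, z forward; pixel columns grow to the right and rows downward; lengths in mm; the calibration is good to about 2 mm. A picture is of the moment at which its call begins: read the wrist's pose just before it. get_calibration takes no time and is no camera call; for the wrist camera it gives the pose at the moment of the call.
- job.hand_in(): hands the job in, once; it reports no verdict.
Trained networks look in the newest picture that a camera, given by its name, has taken for a name from the list of things; names that differ only in an ending like _2 or _b are one class to them, and where a whole thing is asked for, a point or a joint stands for the part that bears it (a point fixed in the world has none). Each returns a list of dicts, best first, with "conf" (0 to 1); they miss things now and then, are a little off and sometimes report something else, mostly with a low value. They report only what shows in the picture. A call takes as long as a camera call.
- eyes.recognise(label, camera): "centre" ([x, y, z] in mm, in the coordinates of the camera as it stood for that picture, good to about 4 mm: the middle of the surface that is visible of it).
The state is a dict: "t": time; "joint_positions": joint angles; "joint_vel": joint speeds; "tau": joint torques, N m; "ee_pos": TCP position; "orientation": TCP orientation; "ft_force": force on the tool from outside, world axes, zero at the start; "moment": the same for the moment, N m; "gripper_width": finger opening in mm.
Only numpy, scipy, OpenCV 4.12 (cv2) and the standard library are available. Lean on these libraries where they do the work, as an engineer would, in place of code of your own. Each camera call takes 0.05 s, during which the arm holds its last target.

## Working session

There is one attempt and no reset: what is moved stays moved. The work goes in short steps, Python scripts to look and compute and a tool call to move; the robot and the scene stay as the last step left them, time stands still between calls to the robot, and variables do not carry over. Pictures are saved under pics/ and viewed, and the job is handed in when it is done.

Besides the shell and the picture viewer there is one more tool, called after "Request:" as name([rows], argument=value, ...), one row to a line, values as JSON. move_arm: Moves the arm, as the interface text tells. Its arguments: {"type":"object","properties":{"steps":{"type":"array"}},"required":["steps"]}

```bash
mkdir -p pics; ls; cat > h.py <<'E'
import numpy as np,cv2
from bench import ctrl,eyes,job
def grab(cam,fn=None):
    c=eyes.get_calibration(cam); p,d=eyes.grab_frame(cam)
    if fn: cv2.imwrite('pics/'+fn,p)
    return p,d,c
def w(pc,c): return np.array(c['R']).T@(np.array(pc)-np.array(c['t']))
def px2w(u,v,z,c):
    R=np.array(c['R']);t=np.array(c['t']);o=-R.T@t
    r=R.T@np.array([(u-c['cx'])/c['fx'],(v-c['cy'])/c['fy'],1]);return o+r*(z-o[2])/r[2]
def cloud(d,c):
    v,u=np.mgrid[:480,:640];P=np.stack([(u-c['cx'])/c['fx']*d,(v-c['cy'])/c['fy']*d,d],-1)
    return (P-np.array(c['t']))@np.array(c['R'])
def proj(X,c):
    q=np.array(c['R'])@np.array(X)+np.array(c['t']);return q[0]/q[2]*c['fx']+c['cx'],q[1]/q[2]*c['fy']+c['cy']
E
python3 - <<'E'
from h import *
print(ctrl.sense(),ctrl.tcp_to_grasp)
for cam in ['top','wrist']:
    p,d,c=grab(cam,cam+'0.png')
    for l in ['strap_mark','strap_nose','crease_nose']:
        for r in eyes.recognise(l,cam)[:2]: print(cam,l,round(r['conf'],2),w(r['centre'],c).round(1),proj(w(r['centre'],c),c))
E
```

```text
pics
{'t': 0.0, 'joint_positions': array([ 1.13802845e+00,  2.38773166e-01, -1.42405016e-02,  1.31919526e+00,
       -7.14305366e-06,  1.57079428e+00]), 'joint_vel': array([ 1.82350552e-04,  8.21927396e-04,  9.35085803e-04, -2.80060253e-03,
       -4.72760806e-05,  8.13467402e-04]), 'tau': array([-2.78847430e-03, -5.38778150e+01,  3.46438193e+01,  1.82683754e-02,
       -1.95834600e-04, -5.98380950e-06]), 'ee_pos': array([220.00850186, 476.22907519, 230.68697003]), 'orientation': array([ 2.64593136e+00,  1.69228506e+00, -1.86278777e-03]), 'ft_force': array([-0.10055321, -0.48866314,  0.25389741]), 'moment': array([ 0.03999326,  0.03281724, -0.00903451]), 'gripper_width': 85.61667359431367} -18.700000000000003
top strap_mark 0.63 [ 442.4 -151.4   63.2] (np.float64(412.6111311834848), np.float64(260.9272595023517))
top strap_nose 0.86 [ 447.6 -150.4   74.6] (np.float64(412.844262173811), np.float64(257.11322852394744))
top crease_nose 0.89 [495.4 201.1  71.8] (np.float64(208.90849548766067), np.float64(232.67039319500537))
```

```bash
python3 - <<'E'
from h import *
p=cv2.imread('pics/top0.png')
cv2.imwrite('pics/top0z.png',np.hstack([cv2.resize(p[210:310,360:460],(500,500),interpolation=cv2.INTER_CUBIC)]))
E
```

```text
(no output)
```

View pics/top0.png

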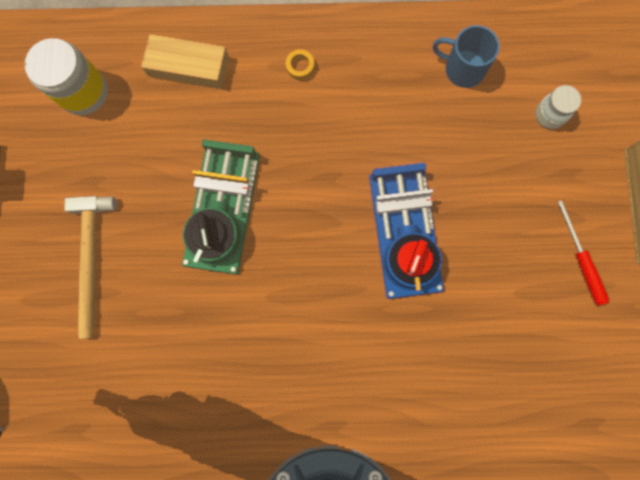

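View pics/top0z.png

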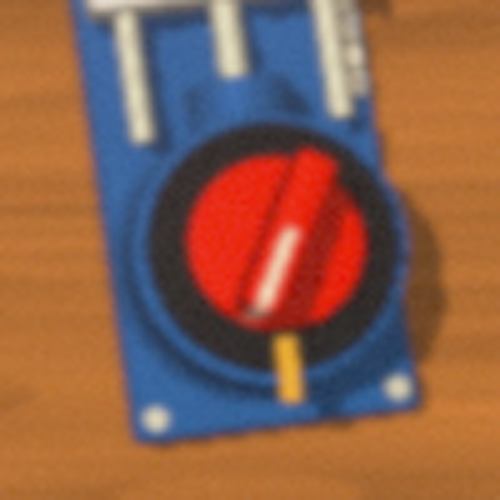

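The top view shows the blue gauge with its red knob at about (415,259). The tick points down the image (-x) at about (418,284). The white line points down-left, roughly 25-30° clockwise of the tick, and the green machine sits at (209,233). Next I'll measure these.

```bash
python3 - <<'E'
from h import *
p=cv2.imread('pics/top0.png');c=eyes.get_calibration('top')
hsv=cv2.cvtColor(p,cv2.COLOR_BGR2HSV)
sub=np.zeros(p.shape[:2],bool);sub[225:295,380:450]=1
H,S,V=[hsv[...,i].astype(int) for i in range(3)]
# centre of black disc from outline
C=px2w(414.8,259.2,60,c);print('disc C',C)
brass=sub&(H>14)&(H<32)&(S>120)&(V>150)
n,l,st,ce=cv2.connectedComponentsWithStats(brass.astype(np.uint8))
for i in range(1,n):
    if st[i,4]>8:
        q=px2w(*ce[i],61,c);print('brass',ce[i],st[i,4],q,np.hypot(*(q-C)[:2]),np.degrees(np.arctan2(*(q-C)[[1,0]])))
wh=sub&(S<70)&(V>150)
n,l,st,ce=cv2.connectedComponentsWithStats(wh.astype(np.uint8))
for i in range(1,n):
    if st[i,4]>8:
        ys,xs=np.nonzero(l==i);P=np.array([px2w(x,y,106,c)[:2] for x,y in zip(xs,ys)])
        u,s,vt=np.linalg.svd(P-P.mean(0));print('white',ce[i],st[i,4],P.mean(0),np.degrees(np.arctan2(vt[0,1],vt[0,0])))
print(px2w(414,259,90,c))
T=np.array([445,-150.]);s=ctrl.sense()['ee_pos'];d=T-s[:2];a=1.138
print(d@[np.cos(a),np.sin(a)],d@[np.sin(a),-np.cos(a)])
E
```

```text
disc C [ 445.69011818 -155.7963886    60.        ]
brass [417.16666667 282.88888889] 54 [ 404.48813985 -158.16723955   61.        ] 41.270133903038364 -176.70670852865922
white [386.6        231.13846154] 65 [ 487.87331617 -103.87734849] -174.47195667671804
white [427.63461538 227.94230769] 52 [ 492.30124553 -172.23551356] 143.96791845953615
white [439.15789474 287.15789474] 19 [ 393.78838783 -186.92359114] 133.4436584226609
white [390.7  292.75] 20 [ 385.69369951 -107.59762138] 99.28930502095305
[ 442.50525879 -149.99962223   90.        ]
-474.4114280123174 466.8939844651388
```

Request:
move_arm([
  {"xyz": [-40,39,0],"rot": [0,0,0],"grip": 0},
  {"xyz": [-80,78,0],"rot": [0,0,0],"grip": 0},
  {"xyz": [-120,118,0],"rot": [0,0,0],"grip": 0},
  {"xyz": [-160,157,0],"rot": [0,0,0],"grip": 0},
  {"xyz": [-200,196,0],"rot": [0,0,0],"grip": 0},
])

```text
t: 1.02
ee_pos: [314.5, 211.2, 231.5]
orientation: [2.646, 1.693, 0.001]
ft_force: [0.7, -0.2, 1.0]
gripper_width: 85.5
```

```bash
python3 - <<'E'
from h import *
s=ctrl.sense();print(s['t'],s['joint_positions'].round(2),s['ee_pos'].round(1),s['orientation'].round(3))
E
```

```text
1.025 [ 0.59 -0.01 -0.31  1.28 -0.    1.02] [314.5 211.2 231.5] [2.646e+00 1.693e+00 1.000e-03]
```

Request:
move_arm([
  {"xyz": [-40,39,0],"rot": [0,0,0],"grip": 0},
  {"xyz": [-80,78,0],"rot": [0,0,0],"grip": 0},
  {"xyz": [-120,118,0],"rot": [0,0,0],"grip": 0},
  {"xyz": [-160,157,0],"rot": [0,0,0],"grip": 0},
  {"xyz": [-200,196,0],"rot": [0,0,0],"grip": 0},
  {"xyz": [-240,235,0],"rot": [0,0,0],"grip": 0},
  {"xyz": [-279,274,0],"rot": [0,0,0],"grip": 0},
  {"xyz": [-279,274,0],"rot": [0,0,0],"grip": 0},
])

```text
t: 2.02
ee_pos: [446.8, -158.5, 230.8]
orientation: [2.65, 1.687, -0.001]
ft_force: [0.1, 0.5, -1.3]
gripper_width: 85.3
```

```bash
python3 - <<'E'
from h import *
s=ctrl.sense();print(s['t'],s['joint_positions'].round(2),s['ee_pos'].round(1),s['orientation'].round(3))
p,d,c=grab('wrist','w1.png')
for l in ['strap_mark','strap_nose']:
    for r in eyes.recognise(l,'wrist')[:2]: print(l,round(r['conf'],2),w(r['centre'],c).round(1),proj(w(r['centre'],c),c))
import pickle;pickle.dump((p,d,c),open('w1.pkl','wb'))
E
```

```text
2.025 [-0.34  0.15 -0.13  1.29 -0.    0.1 ] [ 446.8 -158.5  230.8] [ 2.650e+00  1.687e+00 -1.000e-03]
strap_mark 0.98 [ 434.6 -147.4   66.1] (np.float64(325.31219052320495), np.float64(199.85333399938028))
strap_nose 0.97 [ 444.6 -149.1   70.9] (np.float64(328.3177471604202), np.float64(211.5550712315718))
```

View pics/w1.png

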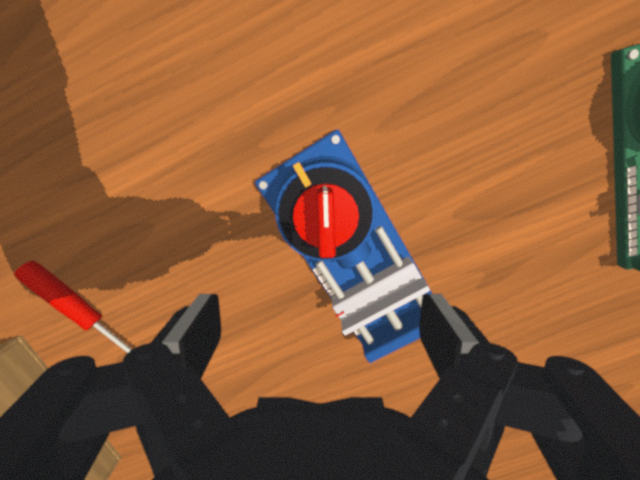

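The wrist view shows the red bar almost vertical in the image, at (325,190) to (327,255), so the jaws are already roughly square to it. The brass tick is up-left at (302,175), and the black disc's centre is near (324,213).

```bash
cat >> h.py <<'E'
def knob(p,d,c,fn=None):
    hsv=cv2.cvtColor(p,cv2.COLOR_BGR2HSV);H,S,V=[hsv[...,i].astype(int) for i in range(3)]
    X=cloud(d,c); near=(np.hypot(X[...,0]-446,X[...,1]+153)<60)&(d>0)&(X[...,2]>50)&(X[...,2]<125)
    red=near&((H<8)|(H>172))&(S>150)
    print('red z pct',np.percentile(X[red][:,2],[5,30,50,80,90,95,99]).round(1))
    bar=near&(X[...,2]>96); P=X[bar]; 
    r=cv2.minAreaRect(P[:,:2].astype(np.float32)); print('bar top',len(P),P.mean(0).round(1),'rect',r)
    u,s,vt=np.linalg.svd(P[:,:2]-P[:,:2].mean(0),full_matrices=False);print('bar axis deg',np.degrees(np.arctan2(vt[0,1],vt[0,0])))
    disc=near&(X[...,2]>54)&(X[...,2]<68)&(V<75); 
    n=(X[...,2]>50)&near&(X[...,2]<68)
    Q=X[disc][:,:2]; (cc,rr)=cv2.minEnclosingCircle(Q.astype(np.float32));print('disc',cc,rr)
    br=near&(H>14)&(H<32)&(S>120)&(V>140);B=X[br]; 
    n_,l,st,ce=cv2.connectedComponentsWithStats(br.astype(np.uint8)); i=1+np.argmax(st[1:,4]);B=X[l==i];q=px2w(*ce[i],61,c)
    print('brass',len(B),B.mean(0).round(1),q.round(1))
    wh=near&(S<70)&(V>150)&(X[...,2]>90);P=X[wh]
    if len(P)>10:
        ys,xs=np.nonzero(wh);P=np.array([px2w(x,y,106,c)[:2] for x,y in zip(xs,ys)])
        u,s,vt=np.linalg.svd(P-P.mean(0),full_matrices=False);print('white',len(P),P.mean(0),np.degrees(np.arctan2(vt[0,1],vt[0,0])))
E
python3 - <<'E'
from h import *
import pickle;p,d,c=pickle.load(open('w1.pkl','rb'));knob(p,d,c)
t=pickle.load(open('w1.pkl','rb'))
for uv,z in [((302,175),61),((324,213),60),((325,190),106),((327,255),106)]: print(px2w(*uv,z,c))
p,d,c=grab('top');print('TOP');
cv2.imwrite('pics/w1z.png',cv2.resize(t[0][120:320,220:420],(600,600),interpolation=cv2.INTER_CUBIC))
E
```

```text
red z pct [ 67.   72.8  73.4 104.1 105.  105.5 106.2]
bar top 1123 [ 446.  -153.   104.7] rect ((447.0060119628906, -153.44049072265625), (13.989453315734863, 55.70846176147461), 66.81554412841797)
bar axis deg -23.214449761884342
disc (447.6943664550781, -153.95687866210938) 43.47951889038086
brass 188 [ 405.2 -156.9   64.8] [ 405.5 -157.3   61. ]
white 126 [ 434.3022706  -147.75170765] -23.32682195369621
[ 405.75253985 -157.280706     61.        ]
[ 446.48175923 -154.1316627    60.        ]
[ 420.29394226 -141.66776331  106.        ]
[ 470.30103053 -162.9809039   106.        ]
TOP
```

View pics/w1z.png

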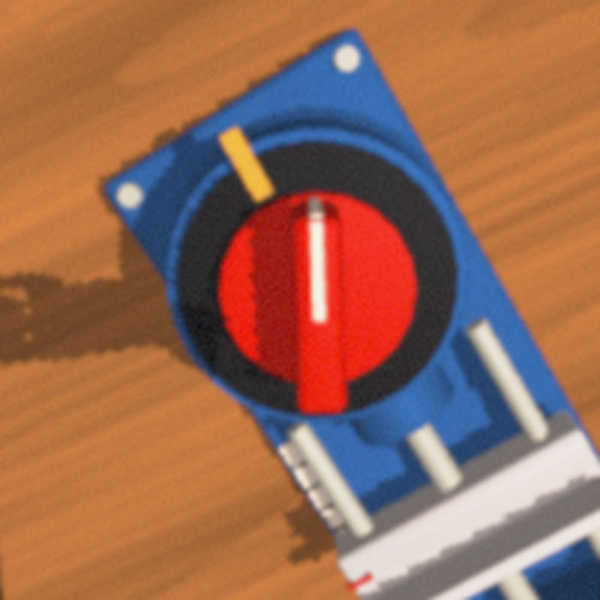

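```bash
cat > tick.py <<'E'
from h import *
import pickle
def tick(p,d,c):
    hsv=cv2.cvtColor(p,cv2.COLOR_BGR2HSV);H,S,V=[hsv[...,i].astype(int) for i in range(3)]
    X=cloud(d,c);near=(np.hypot(X[...,0]-446,X[...,1]+153)<62)&(X[...,2]>48)&(d>0)
    br=near&(H>12)&(H<35)&(S>110)&(V>110)
    n_,l,st,ce=cv2.connectedComponentsWithStats(br.astype(np.uint8)); i=1+np.argmax(st[1:,4])
    ys,xs=np.nonzero(l==i);P=np.array([px2w(x,y,61,c)[:2] for x,y in zip(xs,ys)])
    u,s,vt=np.linalg.svd(P-P.mean(0),full_matrices=False);v=vt[0]*-np.sign(vt[0,0])
    print('tick',len(P),P.mean(0),'dir',np.degrees(np.arctan2(v[1],v[0]))%360,'len',np.ptp(P@v),'wid',np.ptp(P@[-v[1],v[0]]))
    # blue body axis / black disc ellipse
    bk=(V<70)&near; 
    cn,_=cv2.findContours(cv2.morphologyEx((bk|(((H<8)|(H>172))&near)|br).astype(np.uint8),cv2.MORPH_OPEN,np.ones((5,5))),cv2.RETR_EXTERNAL,cv2.CHAIN_APPROX_NONE)
    k=max(cn,key=cv2.contourArea)[:,0]; W=np.array([px2w(*q,60,c)[:2] for q in k]);
    from scipy.optimize import least_squares
    r=least_squares(lambda a:np.hypot(W[:,0]-a[0],W[:,1]-a[1])-a[2],[446,-153,44],loss='soft_l1',f_scale=.5).x
    print('circle',r); q=P.mean(0)-r[:2];print('radial tick',np.hypot(*q),np.degrees(np.arctan2(q[1],q[0]))%360)
if __name__=='__main__':
    tick(*pickle.load(open('w1.pkl','rb')))
E
python3 tick.py
```

```text
tick 202 [ 405.95508836 -157.23647807] dir 184.81283926836065 len 23.023973545843546 wid 7.691907863242875
circle [1283.0188715  -555.74341538  718.84788541]
radial tick 963.3528215377659 155.5646227026337
```

```bash
python3 - <<'E'
from h import *
s=ctrl.sense();print(s['t'],s['ee_pos'].round(1),s['orientation'].round(4))
E
```

```text
2.225 [ 445.5 -154.5  231.3] [-2.6456e+00 -1.6933e+00  3.0000e-04]
```

Request:
move_arm([
  {"xyz": [2,0.5,40],"rot": [0,0,-1.6],"grip": 0},
  {"xyz": [2,0.5,80],"rot": [0,0,-1.6],"grip": 0},
  {"xyz": [2,0.5,115],"rot": [0,0,-1.6],"grip": 0},
  {"xyz": [2,0.5,140],"rot": [0,0,-1.6],"grip": 0},
  {"xyz": [2,0.5,150],"rot": [0,0,-1.6],"grip": 0},
  {"xyz": [2,0.5,150],"rot": [0,0,-1.6],"grip": 0},
])

```text
t: 2.98
ee_pos: [447.1, -153.1, 81.5]
orientation: [-2.621, -1.731, 0.0]
ft_force: [-0.1, 0.3, -0.1]
gripper_width: 85.6
```

Request:
move_arm([
  {"xyz": [0,0,0],"rot": [0,0,0],"grip": 255},
  {"xyz": [0,0,0],"rot": [0,0,0],"grip": 255},
  {"xyz": [0,0,0],"rot": [0,0,0],"grip": 255},
  {"xyz": [0,0,0],"rot": [0,0,0],"grip": 255},
  {"xyz": [0,0,0],"rot": [0,0,0],"grip": 255},
  {"xyz": [0,0,0],"rot": [0,0,0],"grip": 255},
  {"xyz": [0,0,0],"rot": [0,0,0],"grip": 255},
])

```text
t: 3.85
ee_pos: [447.5, -153.6, 81.7]
orientation: [-2.623, -1.73, -0.001]
ft_force: [-0.7, 2.4, 4.9]
gripper_width: 12.9
```

Request:
move_arm([
  {"xyz": [0,0,0],"rot": [0,0,-7],"grip": 255},
  {"xyz": [0,0,0],"rot": [0,0,-14],"grip": 255},
  {"xyz": [0,0,0],"rot": [0,0,-21],"grip": 255},
  {"xyz": [0,0,0],"rot": [0,0,-28],"grip": 255},
  {"xyz": [0,0,0],"rot": [0,0,-35],"grip": 255},
  {"xyz": [0,0,0],"rot": [0,0,-42],"grip": 255},
  {"xyz": [0,0,0],"rot": [0,0,-49],"grip": 255},
  {"xyz": [0,0,0],"rot": [0,0,-56],"grip": 255},
  {"xyz": [0,0,0],"rot": [0,0,-56],"grip": 255},
  {"xyz": [0,0,0],"rot": [0,0,-56],"grip": 255},
])

```text
t: 5.1
ee_pos: [447.6, -153.7, 81.8]
orientation: [1.504, 2.757, 0.001]
ft_force: [-0.3, 2.1, 5.4]
gripper_width: 12.9
```

```bash
python3 - <<'E'
from h import *
s=ctrl.sense();print(s['t'],s['ee_pos'].round(1),s['orientation'].round(4),s['moment'],s['ft_force'],2*np.degrees(np.arctan2(s['orientation'][1],s['orientation'][0]))%360)
p,d,c=grab('wrist','w2.png')
p,d,c=grab('top','t2.png');cv2.imwrite('pics/t2z.png',cv2.resize(p[190:320,350:480],(520,520),interpolation=cv2.INTER_CUBIC))
E
```

```text
5.1 [ 447.6 -153.7   81.8] [1.5043e+00 2.7571e+00 9.0000e-04] [ 0.43720273 -0.03961084  0.04707572] [-0.26256851  2.14247347  5.39634195] 122.7650814314569
```

View pics/w2.png

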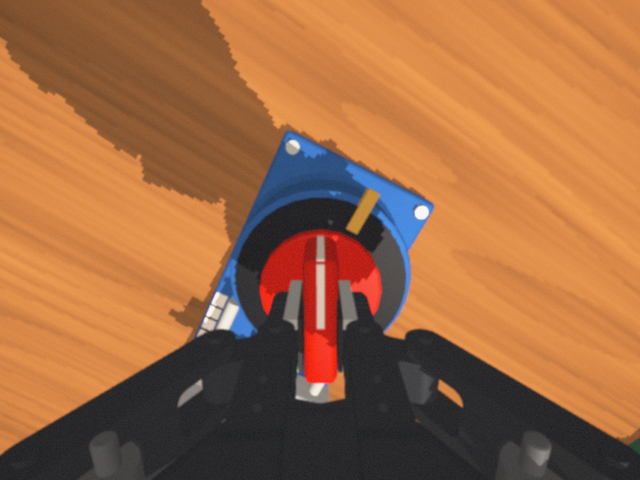

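View pics/t2z.png

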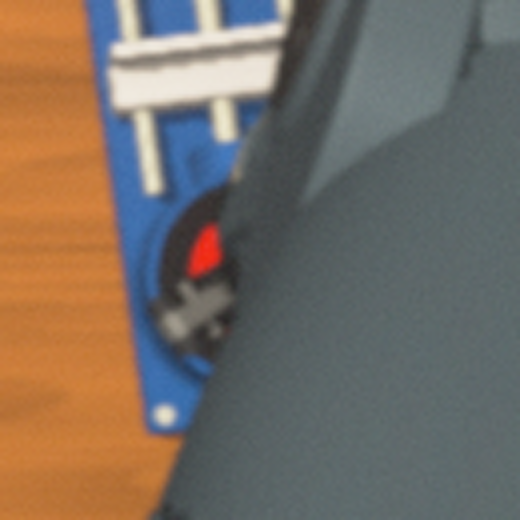

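The wrist view shows the bar held square between the pads at (320,240) to (320,380), with the tick now up-right at (363,212), so the nose is past the tick anticlockwise. I'll recheck the angle in this frame before turning back.

```bash
python3 - <<'E'
from tick import *
c=eyes.get_calibration('wrist');p=cv2.imread('pics/w2.png')
hsv=cv2.cvtColor(p,cv2.COLOR_BGR2HSV);H,S,V=[hsv[...,i].astype(int) for i in range(3)]
m=np.zeros(H.shape,bool);m[185:240,340:385]=1
br=m&(H>12)&(H<35)&(S>110)&(V>90)
n_,l,st,ce=cv2.connectedComponentsWithStats(br.astype(np.uint8)); i=1+np.argmax(st[1:,4])
ys,xs=np.nonzero(l==i);P=np.array([px2w(x,y,61,c)[:2] for x,y in zip(xs,ys)])
u,s,vt=np.linalg.svd(P-P.mean(0),full_matrices=False);v=vt[0]*-np.sign(vt[0,0])
q=P.mean(0)-[447.2,-153.7]
print(len(P),P.mean(0),np.degrees(np.arctan2(v[1],v[0]))%360,np.ptp(P@v),np.hypot(*q),np.degrees(np.arctan2(q[1],q[0]))%360)
wl=[px2w(u,v,106,c)[:2] for u,v in((320.5,240),(320,328))];e=wl[0]-wl[1];print(wl,np.degrees(np.arctan2(e[1],e[0]))%360)
E
```

```text
657 [ 405.46206836 -156.20347141] 186.47133907997235 22.78677447340135 41.81294424529957 183.4325299565111
[array([ 416.76561093, -173.00748503]), array([ 447.30615562, -153.60362444])] 212.42973654440226
```

Request:
move_arm([
  {"xyz": [0,0,0],"rot": [0,0,7],"grip": 255},
  {"xyz": [0,0,0],"rot": [0,0,14],"grip": 255},
  {"xyz": [0,0,0],"rot": [0,0,20],"grip": 255},
  {"xyz": [0,0,0],"rot": [0,0,25],"grip": 255},
  {"xyz": [0,0,0],"rot": [0,0,28],"grip": 255},
  {"xyz": [0,0,0],"rot": [0,0,28],"grip": 255},
  {"xyz": [0,0,0],"rot": [0,0,28],"grip": 255},
  {"xyz": [0,0,0],"rot": [0,0,28],"grip": 255},
])

```text
t: 6.2
ee_pos: [447.5, -153.7, 81.7]
orientation: [2.127, 2.311, 0.001]
ft_force: [-0.4, 2.9, 6.5]
gripper_width: 12.9
```

```bash
python3 - <<'E'
from h import *
s=ctrl.sense();print(s['t'],s['ee_pos'].round(1),s['moment'],s['gripper_width'],2*np.degrees(np.arctan2(s['orientation'][1],s['orientation'][0]))%360+90)
grab('wrist','w3.png')
E
```

```text
6.2 [ 447.5 -153.7   81.7] [ 0.50733299  0.04354772 -0.06896679] 12.884495114268061 184.75708415309953
```

View pics/w3.png

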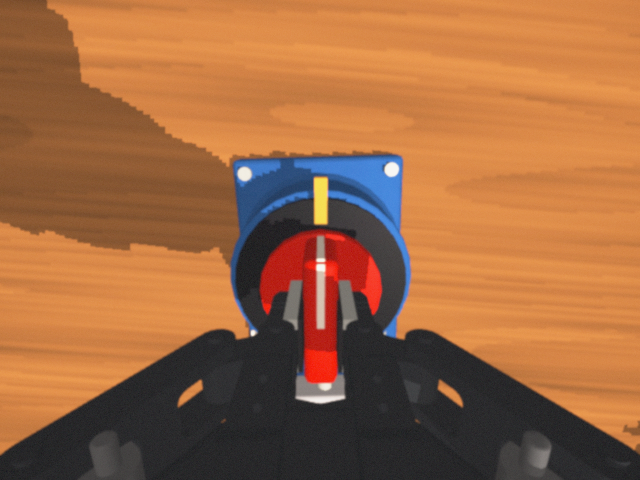

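The white line at (320,240) to (320,325) is in line with the tick at (321,200). Now I'll let go and lift.

Request:
move_arm([
  {"xyz": [0,0,0],"rot": [0,0,0],"grip": 0},
  {"xyz": [0,0,0],"rot": [0,0,0],"grip": 0},
  {"xyz": [0,0,0],"rot": [0,0,0],"grip": 0},
  {"xyz": [0,0,0],"rot": [0,0,0],"grip": 0},
  {"xyz": [0,0,0],"rot": [0,0,0],"grip": 0},
  {"xyz": [0,0,-25],"rot": [0,0,0],"grip": 0},
  {"xyz": [0,0,-65],"rot": [0,0,0],"grip": 0},
  {"xyz": [0,0,-105],"rot": [0,0,0],"grip": 0},
  {"xyz": [0,0,-120],"rot": [0,0,0],"grip": 0},
  {"xyz": [0,0,-120],"rot": [0,0,0],"grip": 0},
])

```text
t: 7.5
ee_pos: [447.9, -154.0, 202.3]
orientation: [2.125, 2.311, 0.001]
ft_force: [0.2, -0.1, -1.1]
gripper_width: 85.3
```

```bash
python3 - <<'E'
from tick import *
s=ctrl.sense();print(s['t'],s['ee_pos'].round(1),s['gripper_width'],s['ft_force'])
q=grab('wrist','w4.png');knob(*q)
try: tick(*q)
except Exception as e: print(e)
E
```

```text
7.5 [ 447.9 -154.   202.3] 85.27839083318429 [ 0.22294322 -0.10320956 -1.0974519 ]
red z pct [ 70.7  72.8  73.4 104.1 105.  105.5 106. ]
bar top 1353 [ 445.5 -153.9  104.7] rect ((447.0216369628906, -153.7766571044922), (55.70439529418945, 13.954546928405762), 4.2875075340271)
bar axis deg 4.9910420481615585
disc (447.44830322265625, -153.74221801757812) 43.33692932128906
brass 236 [ 405.3 -156.9   65. ] [ 405.7 -156.9   61. ]
white 121 [ 434.38957178 -154.44219746] 4.181268326154068
tick 242 [ 405.98534962 -156.85032502] dir 186.45414989345184 len 22.92356581222083 wid 6.950329667400837
circle [1087.94805366  -72.66859359  484.34913885]
radial tick 687.1387731814821 187.03701432319684
```

View pics/w4.png

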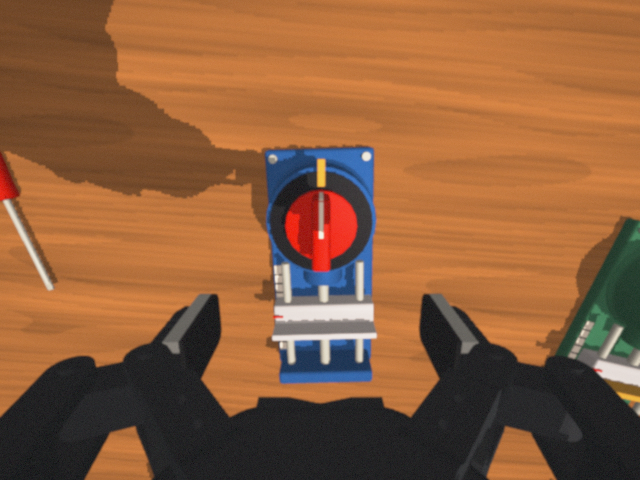

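The released knob's white line, (321,195) to (321,235), is in line with the tick at (321,172), within about 1-2°. The gripper is open and clear of everything.

```bash
python3 -c "
from h import *
print(job.hand_in())"
```

```text
the job is handed in; nothing more can be done
None
```

The red knob is set to the brass mark with the slack taken up clockwise, released, and the job is handed in. It reports no verdict.

- **Turning:** I gripped the red knob at 28° clockwise of the mark and turned it 56° anticlockwise, to about 28° past the mark. I then turned it 28° back clockwise, which is 17° of slack and about 11° of driving the screw.
- **Final state:** I let go and lifted the gripper 120 mm clear. The last robot clock reading was 7.5 s.
- **Last checks:** After release the knob stands at about 184–185°. The tick reads 184.4–186.5°, depending on the method, so the line is within about 2° of the mark. The gripper is open and the wrist force is near zero.
- **Not verified:** The slack joint can't be seen directly, so I inferred its state from the turn angles. My circle fit to the black disc failed both times. I used the disc's enclosing circle and the bar's own centre for the axis instead, and these agree within 1 mm. I did not measure the black knob again; the arm passed well above and to one side of it.

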